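# Load the yellow thread tape into the bench holder

### The job

Load the roll of yellow thread-seal tape into the green bench holder: squeeze its two sprung end plates together by their black tabs, lower it level between the holder's two cups, and let it spring open so that a pin sits in each cup, tabs upward. Leave the roll of white tape standing where it is.

Things in the scene. Friction and masses are not known exactly. Their poses are not given: they have to be found in the camera images.
- yellow_roll_center (a point): Yellow tape roll, spring spindle, ~160 g; point on pin axis, midway between unsqueezed end plates, 34 mm above underside; y along pins, z up. Grey plates 60 wide (x), 5 thick, 70 over outer faces (y). Black tabs flush above them, 34 wide, 46 to 78 above underside: squeeze these along y. Pins, 10 diameter, stick out 35 from each plate: keep fingers 7 or more above pin axis. Either pin fits either cup.
- yellow_roll_end (a joint): How far the yellow roll's sliding (-y) plate is squeezed towards the other, m: 0 sprung out (140 mm over pin ends), 0.026 at its stop (44 mm over the plates, 114 mm over pin ends), 0.002 when seated. Spring 2.4 N at first, 7.6 N at the stop. The +y plate is fixed to the drum and to the centre point, so at the stop the middle between the plates lies 13 mm to +y of that point.
- holder: Green holder fixed to bench, base 84x170x8 mm; origin at middle of underside, y from cup to cup, z up. Two dark eight-sided cups, 24 wide inside, 34 outside, axis 63 high, tops 81 high, mouths facing each other at y=+-63 (126 apart), closed backs at +-69. Lower part of each runs on inwards as open trough to +-51 to lay a pin on; floor 51 high, so a seated pin's axis is 56 above the bench.
- white_roll_center (a point): White tape roll, same spindle, size and axes as the yellow one; to be left alone.
Things that resemble listed ones, but are neither listed nor needed, are in the scene too. Leave any purple look-alike of the part that bears yellow_roll_center alone.

How it is judged:
By the outcome, as a careful person would: the job done as asked, in the order asked, and still so for the second after the job is handed in, with the robot touching nothing.
It also fails if it takes over 35 s, if anything falls off the work surface, if the arm or the gripper's body presses on something with over 40 N, if the wrist force passes 120 N, or if a joint passes its speed limit or range.

### The arm

A 6-joint arm with a two-finger parallel gripper is mounted at the origin on a cart in front of the work surface, level with it; the furniture and walls round the work are solid. World frame = base frame: x ahead of the robot, y to its left, z up, the work surface at z = 0. Lengths are in m, angles in rad, forces in N, time in s.
With the tool pointing down it reaches from about 0.35 to 0.925 m from the base axis. Payload 6.4 kg.
Tool frame: the origin (TCP) lies on the mounting face of the last link; the fingertips stand 173 mm ahead of it and the grasp point (between the pads) lies 155 mm ahead of it (tcp_to_tips is the distance from the TCP to the fingertips, in m); z points along the fingers, y is the direction in which the jaws open and shut (so a half turn about z gives the same grasp; the last joint's range is limited). The gripper opens to 85 mm and grips with 20 to 120 N. Pads are 22 mm wide; open, the fingers measure 114 mm over their backs; the gripper's body (76 mm by 85 mm) begins 54 mm behind the grasp point. The pads swing forward as they close: fully open they stand 13 mm farther back than shut.
Start: joints at [1.006, 0.245, 1.558, -0, 1.339, -0.174], TCP at [0.248, 0.601, 0.405] pointing down, gripper open.
Joint ranges: [-3.13, 3.13], [-1.02, 2.26], [0.13, 2.54], [-0.95, 4.09], [0.21, 2.88], [-2.74, 2.74]. Speed limits (rad/s): [2.57, 2.57, 3.14, 3.14, 3.14, 3.14].

### API

Orientations are given as a unit quaternion [w, x, y, z].
In Python, from bench import * gives the robot as it stands.
- The arm moves only by the tool arm_command, never from a script. Its argument "steps" is a list that holds one entry, the list of rows, each a list of 5 numbers: the opening, from 0 (shut) to 1 (fully open), then the shift along the tool's x, y, z in m, then the turn about the tool's z in degrees. A call has 1 to 8 rows; each row shifts and turns the commanded pose from where the row before left it, along the tool's axes as they then stand; what a row does not reach is not made up. A row lasts 1/10 s, in which the tool goes at most 50 mm and 8.59 degrees, less where a joint would pass 70% of its speed; a pose out of reach is approached as far as the arm can. A call with a gripper value outside its range is refused whole. The fingers move at their own pace and stop on an object; "newtons" is the grip in N (left out, the last holds). Time passes only in rows, so rows that do not move let the fingers close. It gives the time, the measured TCP pose, the force and the opening at its end, in the units of the state.
- read_state(): the state, without advancing time (a new reading comes with each control period).
- capture(name): name is "scene" or "top" or "wrist"; returns the picture (480x640x3 uint8, red, green, blue); there is no depth.
- camera_model(name): a dict with "mtx" (3x3 intrinsics, pixels), "camera_from_world" (4x4, takes a point from world to camera coordinates). Camera axes: x right, y up, looking along -z (the intrinsics and any distortion apply to the point x, -y, -z); pixel columns grow to the right and rows downward; lengths in m; the calibration is good to about 2 mm. A picture is of the moment at which its call begins: read the wrist's pose just before it. camera_model takes no time and is no camera call; for the wrist camera it gives the pose at the moment of the call.
- sign_off(): hands the job in, once; it reports no verdict.
The state is a dict: "time_s": time; "joint_positions": joint angles; "qvel": joint speeds; "joint_torque": joint torques, N m; "eef_pos": TCP position; "tool_rot": TCP orientation; "wrist_force": force on the tool from outside, world axes, zero at the start; "moment": the same for the moment, N m; "width": finger opening in m.
Only numpy, scipy, OpenCV 4.12 (cv2) and the standard library are available. Lean on these libraries where they do the work, as an engineer would, in place of code of your own. Each camera call takes 0.05 s, during which the arm holds its last target. There are 200 camera calls.

## Working session

There is one attempt and no reset: what is moved stays moved. The work goes in short steps, Python scripts to look and compute and a tool call to move; the robot and the scene stay as the last step left them, time stands still between calls to the robot, and variables do not carry over. Pictures are saved under pics/ and viewed, about 8 in all and at most 12, crops included, and the job is handed in when it is done.

Besides the shell and the picture viewer there is one more tool, called after "Request:" by a JSON object that holds its "api" and its "payload". arm_command: Moves the arm, as the interface text tells. Its arguments: {"type":"object","properties":{"steps":{"type":"array","items":{"type":"array","items":{"type":"array","items":{"type":"number"}}}},"newtons":{"type":"number"}},"required":["steps"]}

```bash
mkdir -p pics
python3 - <<'E'
from bench import *
import cv2,numpy as np
s=read_state();print({k:np.round(v,3) for k,v in s.items()})
for n in("scene","top"):
    im=capture(n);cv2.imwrite(f"pics/{n}0.png",im[:,:,::-1])
    m=camera_model(n);print(n,np.round(m["mtx"],1).tolist(),np.round(m["camera_from_world"],4).tolist(),m.keys())
E
```

```text
{'time_s': np.float64(0.0), 'joint_positions': array([ 1.006,  0.246,  1.559, -0.   ,  1.339, -0.174]), 'qvel': array([ 0.   , -0.   ,  0.001,  0.   , -0.   , -0.001]), 'joint_torque': array([ 1.0000e-03, -4.2951e+01, -3.2613e+01, -0.0000e+00,  5.0000e-03,
        0.0000e+00]), 'eef_pos': array([0.247, 0.601, 0.404]), 'tool_rot': array([-0.   ,  0.194,  0.981, -0.001]), 'wrist_force': array([-0.624, -0.334,  0.763]), 'moment': array([-0.033,  0.014,  0.019]), 'width': np.float64(0.085)}
scene [[539.2, 0.0, 314.8], [0.0, 539.2, 240.6], [0.0, 0.0, 1.0]] [[0.6568, -0.754, 0.0027, -0.3794], [0.5751, 0.5033, 0.645, -0.3847], [-0.4877, -0.4221, 0.7642, -0.7689], [0.0, 0.0, 0.0, 1.0]] dict_keys(['mtx', 'camera_from_world'])
top [[580.8, 0.0, 328.4], [0.0, 580.8, 245.8], [0.0, 0.0, 1.0]] [[-0.0055, -0.9999, 0.0117, 0.0296], [0.9916, -0.0039, 0.1291, -0.5944], [-0.1291, 0.0123, 0.9916, -1.1037], [0.0, 0.0, 0.0, 1.0]] dict_keys(['mtx', 'camera_from_world'])
```

View pics/scene0.png

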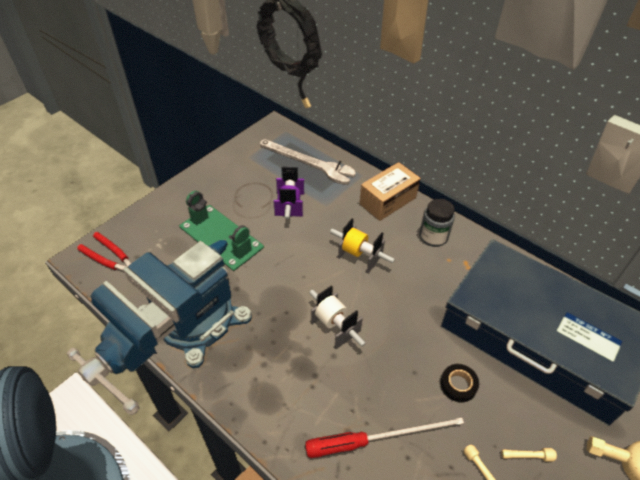

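View pics/top0.png

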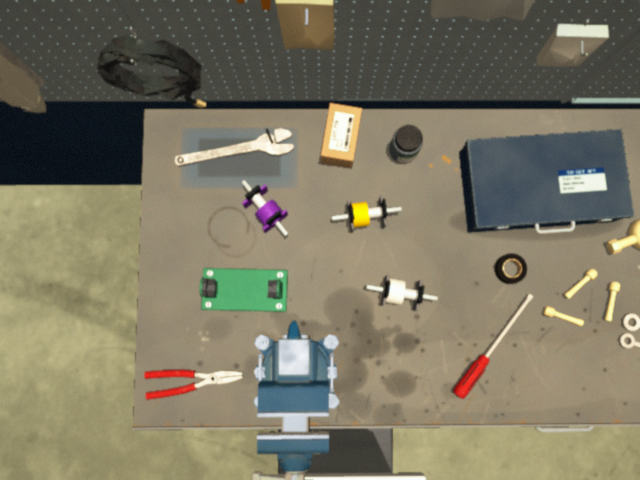

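Top view: the candidates are the yellow roll at (360,214), the white one at (396,291) and the purple look-alike at (268,211). The holder is at (245,289), with cups at (208,288) and (275,288). I choose the yellow at (360,214), and I'll check it in a close crop next to the holder.

```bash
python3 - <<'E'
import cv2,numpy as np
t=cv2.imread("pics/top0.png")
a=cv2.resize(t[189:239,320:410],None,fx=8,fy=8,interpolation=cv2.INTER_CUBIC)[:, :720]
b=cv2.resize(t[262:318,195:295],None,fx=7.2,fy=7.2*400/403.2/0.99,interpolation=cv2.INTER_CUBIC)
a=cv2.resize(t[189:239,322:412],(540,300),interpolation=cv2.INTER_CUBIC)
b=cv2.resize(t[265:315,195:295],(600,300),interpolation=cv2.INTER_CUBIC)
o=np.zeros((600,600,3),np.uint8);o[:300,:540]=a;o[300:]=b
cv2.imwrite("pics/crop1.png",o)
E
python3 -c "import bench;print([n for n in dir(bench) if n[0]!='_']);print(bench.tcp_to_tips)"
```

```text
['IKError', 'camera_model', 'capture', 'read_state', 'sign_off', 'tcp_to_tips']
0.1734
```

View pics/crop1.png

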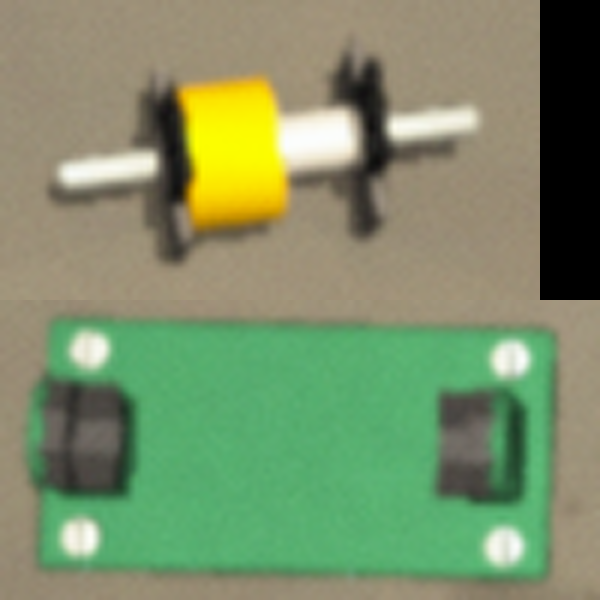

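The crop confirms the upright yellow roll: its pin ends are at px (332.3,218.2) and (401.7,208.8), and the drum is beside the left (+y) plate. The holder base corners are clear.

```bash
cat > h.py <<'E'
from bench import *
import numpy as np, cv2
from scipy.spatial.transform import Rotation as R
def back(m,uv,z):
    T=m["camera_from_world"];d=np.linalg.inv(m["mtx"])@[*uv,1];d=T[:3,:3].T@(d*[1,-1,-1])
    c=-T[:3,:3].T@T[:3,3];return c+d*(z-c[2])/d[2]
def proj(m,p):
    q=m["camera_from_world"]@[*p,1];v=m["mtx"]@(q[:3]*[1,-1,-1]);return v[:2]/v[2]
def frame():
    s=read_state();w=s["tool_rot"];return np.array(s["eef_pos"]),R.from_quat([*w[1:],w[0]]).as_matrix(),s
def plan(x,y,z,yaw):  # yaw: wanted direction of tool y, deg from world x (mod 180)
    p,M,s=frame();cur=np.degrees(np.arctan2(M[1,1],M[0,1]))
    d=(yaw-cur+90)%180-90
    print("tool shift mm",np.round(1000*M.T@(np.array([x,y,z])-p),1),"turn about tool z",round(-d,2),"cur yaw",round(cur,2),"p",p.round(4),"q6",s["joint_positions"][5].round(2))
E
python3 - <<'E'
from h import *
m=camera_model("top")
a,b=back(m,(332.3,218.2),.034),back(m,(401.7,208.8),.034)
def rep(n,a,b):
    d=a-b;print(n,((a+b)/2).round(4),"len",np.linalg.norm(d).round(4),"yaw",np.degrees(np.arctan2(d[1],d[0])).round(2))
rep("yellow",a,b)
c=[back(m,(195+u/6,265+(v-300)/6),.008) for u,v in[(52,320),(552,330),(548,578),(40,568)]]
rep("holder",(c[0]+c[3])/2,(c[1]+c[2])/2)
rep("holderx",(c[0]+c[1])/2,(c[2]+c[3])/2)
y=(a+b)/2
plan(y[0],y[1],.4,np.degrees(np.arctan2(*(a-b)[1::-1])))
E
```

```text
yellow [ 0.6596 -0.0506  0.034 ] len 0.1397 yaw 97.63
holder [0.5107 0.1939 0.008 ] len 0.1675 yaw 88.59
holderx [0.5107 0.1939 0.008 ] len 0.0824 yaw -1.1
tool shift mm [-629.2 -445.3    4.3] turn about tool z -30.02 cur yaw 67.61 p [0.2475 0.6008 0.4037] q6 -0.17
```

Request:
{"api": "arm_command", "payload": {"steps": [[[1,-0.039,-0.028,0,0],[1,-0.039,-0.028,0,0],[1,-0.039,-0.028,0,0],[1,-0.039,-0.028,0,0],[1,-0.039,-0.028,0,0],[1,-0.039,-0.028,0,0],[1,-0.039,-0.028,0,0],[1,-0.039,-0.028,0,0]]], "newtons": 40}}

```text
time_s: 0.9
eef_pos: [0.4512, 0.2732, 0.4044]
tool_rot: [-0.0, 0.194, 0.981, -0.0]
wrist_force: [0.1, 0.4, -0.8]
width: 0.0852
```

Request:
{"api": "arm_command", "payload": {"steps": [[[1,-0.039,-0.028,0,0],[1,-0.039,-0.028,0,0],[1,-0.039,-0.028,0,0],[1,-0.039,-0.028,0,0],[1,0,0,0.02,-7.5],[1,0,0,0.03,-7.5],[1,0,0,0.03,-7.5],[1,0,0,0.02,-7.5]]]}}

```text
time_s: 1.7
eef_pos: [0.5515, 0.1118, 0.3019]
tool_rot: [-0.002, -0.069, 0.998, 0.0]
wrist_force: [-0.2, 0.4, 0.0]
width: 0.0854
```

Run:
```python
from h import *
plan(.6596,-.0506,.29,97.6)
m=camera_model("wrist");im=capture("wrist");cv2.imwrite("pics/w1.png",im[:,:,::-1])
import pickle;pickle.dump(m,open("w1.pkl","wb"))
d=np.array([np.cos(np.radians(97.6)),np.sin(np.radians(97.6)),0])
for k in(.07,-.07):print(proj(m,np.array([.6596,-.0506,.034])+k*d))
```

```text
tool shift mm [ -84.8 -175.7   11.5] turn about tool z 0.29 cur yaw 97.89 p [0.5515 0.1118 0.3019] q6 -1.71
[162.54124309 366.79112204]
[-51.27816724 366.00385885]
```

View pics/w1.png

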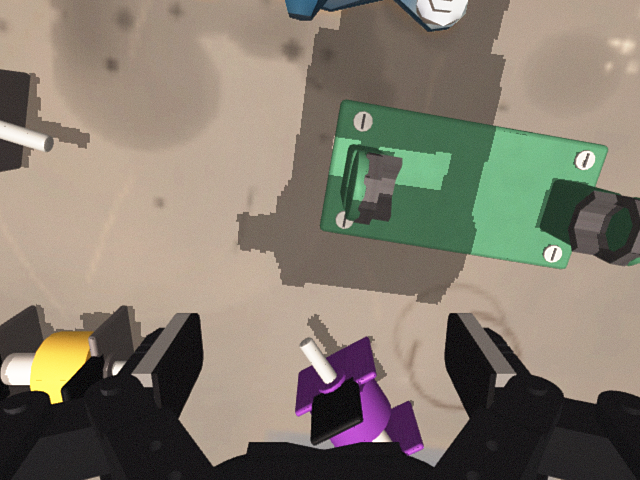

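The wrist view shows the holder base corners at (342,100), (608,146), (567,269) and (321,230). The yellow roll is at lower left, and the purple one at (345,400) is not to be touched. I'll move over the yellow roll, stopping short so it stays in view.

Request:
{"api": "arm_command", "payload": {"steps": [[[1,-0.012,-0.044,0,0.3],[1,-0.012,-0.044,0,0],[1,-0.012,-0.044,0,0],[1,-0.012,-0.044,0,0],[1,0,0,0,0]]]}}

```text
time_s: 2.25
eef_pos: [0.6241, -0.061, 0.3058]
tool_rot: [0.001, -0.06, 0.998, -0.001]
wrist_force: [-0.9, 0.9, 0.4]
width: 0.0854
```

Run:
```python
from h import *
import pickle
m=pickle.load(open("w1.pkl","rb"))
c=[back(m,p,.008) for p in[(608,146),(342,100),(321,230),(567,269)]]
for a,b in(((c[0]+c[3])/2,(c[1]+c[2])/2),((c[0]+c[1])/2,(c[2]+c[3])/2)):
    d=a-b;print("holder",((a+b)/2).round(4),np.linalg.norm(d).round(4),np.degrees(np.arctan2(d[1],d[0])).round(2))
plan(.6596,-.0506,.25,97.6)
m=camera_model("wrist");im=capture("wrist");cv2.imwrite("pics/w2.png",im[:,:,::-1])
pickle.dump(m,open("w2.pkl","wb"))
```

```text
holder [0.5122 0.1946 0.008 ] 0.1677 88.55
holder [0.5122 0.1946 0.008 ] 0.082 179.37
tool shift mm [-36.4   6.2  55.9] turn about tool z -0.72 cur yaw 96.88 p [ 0.6241 -0.061   0.3058] q6 -1.97
```

View pics/w2.png

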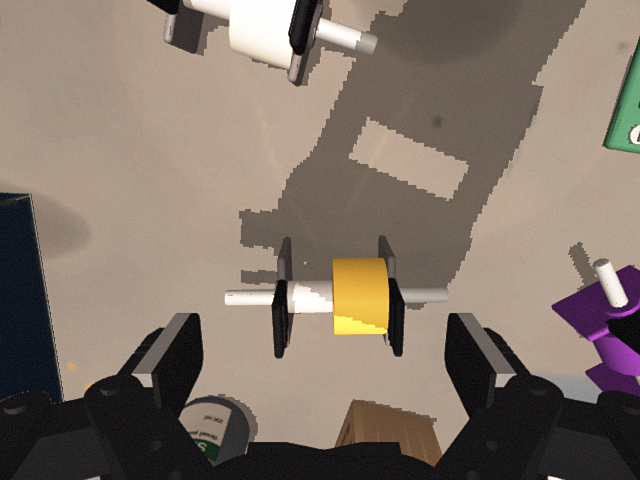

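The yellow roll's pin ends are at (226,298) and (447,295). Its tabs are upright, with the sliding plate on the left (-y).

Run:
```python
from h import *
import pickle
m=pickle.load(open("w2.pkl","rb"))
a,b=back(m,(447,295),.034),back(m,(226,298),.034);d=a-b;c=(a+b)/2;yaw=np.degrees(np.arctan2(d[1],d[0]))
print(c.round(4),np.linalg.norm(d).round(4),yaw.round(2))
# tabs outer top edges check
plan(c[0],c[1],.231,yaw)
```

```text
[ 0.6614 -0.0491  0.034 ] 0.1397 97.76
tool shift mm [-39.    5.   74.4] turn about tool z -0.78 cur yaw 96.99 p [ 0.6233 -0.0588  0.3053] q6 -1.97
```

Request:
{"api": "arm_command", "payload": {"steps": [[[1,-0.02,0.0025,0,-0.8],[1,-0.019,0.0025,0,0],[1,0,0,0.04,0],[1,0,0,0.025,0],[1,0,0,0,0],[1,0,0,0,0]]]}}

```text
time_s: 2.9
eef_pos: [0.6604, -0.0452, 0.24]
tool_rot: [-0.0, -0.071, 0.997, 0.0]
wrist_force: [0.4, 0.7, 0.6]
width: 0.0857
```

Run:
```python
from h import *
plan(.6614,-.0491,.222,97.7);print(read_state()["qvel"].round(3))
```

```text
tool shift mm [-0.5 -4.  18. ] turn about tool z 0.43 cur yaw 98.13 p [ 0.6604 -0.0452  0.24  ] q6 -1.95
[-0.007 -0.028 -0.036 -0.    -0.007 -0.005]
```

Request:
{"api": "arm_command", "payload": {"steps": [[[1,-0.0005,-0.004,0.009,0.4],[1,0,0,0.009,0],[1,0,0,0,0],[0.8,0,0,0,0],[0.7,0,0,0,0],[0.6,0,0,0,0],[0.5,0,0,0,0],[0.45,0,0,0,0]]]}}

```text
time_s: 3.7
eef_pos: [0.6632, -0.0504, 0.2256]
tool_rot: [0.003, -0.067, 0.998, -0.001]
wrist_force: [-0.8, -0.1, 10.9]
width: 0.0422
```

Request:
{"api": "arm_command", "payload": {"steps": [[[0.3,0,0,0,0],[0.3,0,0,0,0],[0.3,0,0,0,0],[0.3,0,0,0,0]]]}}

```text
time_s: 4.1
eef_pos: [0.6632, -0.0503, 0.2256]
tool_rot: [0.003, -0.067, 0.998, -0.001]
wrist_force: [-0.7, 0.7, 11.2]
width: 0.042
```

Run:
```python
from h import *
plan(.6614,-.0491,.222,97.7)
im=capture("wrist");cv2.imwrite("pics/w3.png",im[150:480,100:540,::-1])
```

```text
tool shift mm [1.7 1.5 3.6] turn about tool z -0.0 cur yaw 97.7 p [ 0.6632 -0.0503  0.2256] q6 -1.95
```

View pics/w3.png

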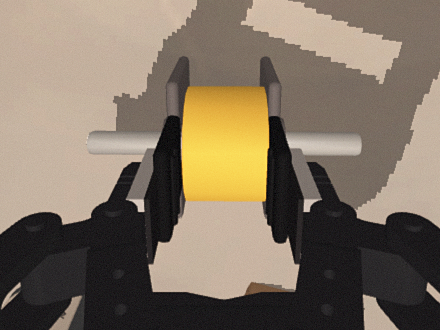

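The roll is squeezed to its stop: width reads 42 mm and both tabs are between the pads, clear of the pins. I'll lift it and turn towards the holder's yaw.

Request:
{"api": "arm_command", "payload": {"steps": [[[0.3,0,0,-0.02,0],[0.3,0,0,-0.03,0],[0.3,0,0,-0.035,0],[0.3,0,0,-0.035,4.5],[0.3,0,0,0,4.5],[0.3,0,0,0,0],[0.3,0,0,0,0]]]}}

```text
time_s: 4.85
eef_pos: [0.6611, -0.0499, 0.3406]
tool_rot: [-0.001, 0.01, 1.0, 0.0]
wrist_force: [-0.7, 0.1, -1.9]
width: 0.0422
```

Run:
```python
from h import *
plan(.512,.1945,.345,88.7);p,M,s=frame()
print(s["wrist_force"].round(2),s["width"])
m=camera_model("wrist");im=capture("wrist");cv2.imwrite("pics/w4.png",im[150:480,100:540,::-1])
import pickle;pickle.dump((m,p,M),open("w4.pkl","wb"))
```

```text
tool shift mm [154.2 241.2  -4. ] turn about tool z 0.1 cur yaw 88.8 p [ 0.6611 -0.0499  0.3406] q6 -1.8
[-0.72  0.1  -1.92] 0.04222562819031655
```

View pics/w4.png

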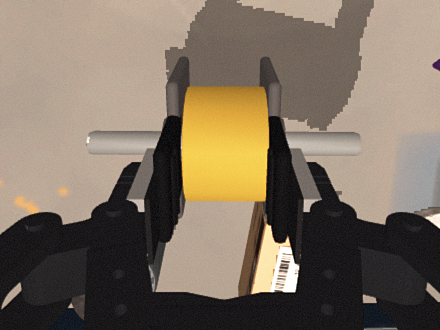

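The roll lifted level and hasn't shifted: pin ends at full-frame (188,292) and (461,293). Next I find where the pin axis sits in the tool frame.

Run:
```python
from h import *
import pickle
m,p,M=pickle.load(open("w4.pkl","rb"))
a,b=[M.T@(back(m,q,p[2]-.1916)-p)*1000 for q in((461,293.5),(188,292.5))]
print(a.round(1),b.round(1),((a+b)/2).round(1),np.linalg.norm(a-b).round(1))
```

```text
[  0.8  57.7 191.6] [  1.3 -57.1 191.6] [  1.1   0.3 191.6] 114.8
```

Request:
{"api": "arm_command", "payload": {"steps": [[[0.3,0.025,0.04,0,0],[0.3,0.025,0.04,0,0],[0.3,0.025,0.04,0,0],[0.3,0.025,0.04,0,0],[0.3,0.025,0.04,0,0],[0.3,0.025,0.04,0,0],[0.3,0,0,0,0],[0.3,0,0,0,0]]]}}

```text
time_s: 5.7
eef_pos: [0.5163, 0.1941, 0.3407]
tool_rot: [-0.001, 0.01, 1.0, -0.0]
wrist_force: [1.3, 0.2, -1.7]
width: 0.0422
```

Run:
```python
from h import *
plan(.512,.1945,.345,88.7)
for n,sl in(("scene",np.s_[130:330,130:370]),("top",np.s_[220:370,160:340])):
    im=capture(n)[sl];cv2.imwrite(f"pics/{n}5.png",cv2.resize(im[:,:,::-1],None,fx=3,fy=3))
```

```text
tool shift mm [ 4.3  0.3 -4.3] turn about tool z 0.18 cur yaw 88.88 p [0.5163 0.1941 0.3407] q6 -1.4
```

View pics/scene5.png

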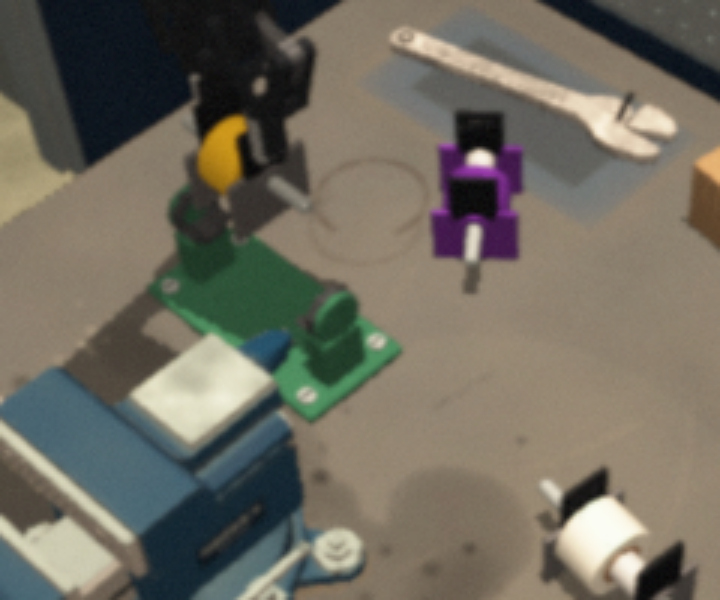

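The roll is held above the holder, and everything around it is clear. I'll lower it to just over the troughs and look.

Request:
{"api": "arm_command", "payload": {"steps": [[[0.3,0.003,0,0,0.2],[0.3,0,0,0.02,0],[0.3,0,0,0.02,0],[0.3,0,0,0.012,0],[0.3,0,0,0,0],[0.3,0,0,0,0]]]}}

```text
time_s: 6.4
eef_pos: [0.5144, 0.193, 0.29]
tool_rot: [0.0, 0.013, 1.0, 0.0]
wrist_force: [-0.4, -0.2, -1.4]
width: 0.0418
```

Run:
```python
from h import *
plan(.513,.1945,.2476,88.7);print(read_state()["wrist_force"].round(1))
im=capture("wrist");cv2.imwrite("pics/w6.png",im[150:480,100:540,::-1])
```

```text
tool shift mm [ 1.5  1.5 42.4] turn about tool z -0.23 cur yaw 88.47 p [0.5144 0.193  0.29  ] q6 -1.39
[-0.4 -0.2 -1.4]
```

View pics/w6.png

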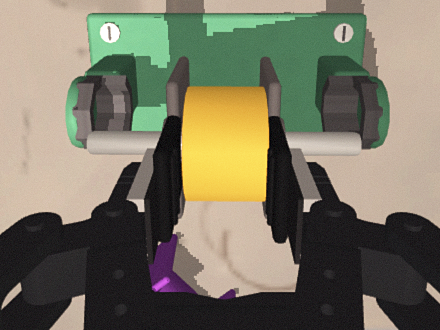

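Run:
```python
from h import *
m=camera_model("wrist");a=np.radians(88.7);Y=np.array([np.cos(a),np.sin(a),0]);X=np.array([Y[1],-Y[0],0]);o=np.array([.512,.1945,0])
for n,x,y,z in[("cupL low",-.017,-.066,.063),("cupL x+",.017,-.066,.063),("top +",.0,.069,.081),("cupR x-",-.017,.066,.063),("cupR x+",.017,.066,.063),("cornL",-.042,-.085,.008),("cornR",-.042,.085,.008)]:
    print(n,(proj(m,o+x*X+y*Y+[0,0,z])-[100,150]).round(0))
```

```text
cupL low [91. 77.]
cupL x+ [ 98. 141.]
top + [376. 122.]
cupR x- [361.  76.]
cupR x+ [355. 140.]
cornL [83. 13.]
cornR [368.  11.]
```

The projection agrees with the picture to about 2 px. The pins sit just over and between the cups, so I'll lower them onto the troughs.

Request:
{"api": "arm_command", "payload": {"steps": [[[0.3,0.0015,0.0015,0,-0.2],[0.3,0,0,0.01,0],[0.3,0,0,0.01,0],[0.3,0,0,0.01,0],[0.3,0,0,0.006,0],[0.3,0,0,0,0],[0.3,0,0,0,0]]]}}

```text
time_s: 7.15
eef_pos: [0.5126, 0.1949, 0.2535]
tool_rot: [-0.0, 0.011, 1.0, -0.0]
wrist_force: [0.6, 0.8, -1.5]
width: 0.0422
```

Run:
```python
from h import *
plan(.513,.1945,.2476,88.7);print(read_state()["wrist_force"].round(1))
```

```text
tool shift mm [-0.4 -0.4  5.9] turn about tool z 0.01 cur yaw 88.71 p [0.5126 0.1949 0.2535] q6 -1.39
[ 0.6  0.8 -1.5]
```

Request:
{"api": "arm_command", "payload": {"steps": [[[0.3,0,0,0.003,0],[0.3,0,0,0.003,0],[0.3,0,0,0,0],[0.3,0,0,0,0]]]}}

```text
time_s: 7.55
eef_pos: [0.5126, 0.1949, 0.2477]
tool_rot: [0.0, 0.011, 1.0, -0.0]
wrist_force: [0.5, -0.3, -0.6]
width: 0.042
```

Contact is light. I'll open slowly and follow the pads' backward swing with a small downward motion.

Request:
{"api": "arm_command", "payload": {"steps": [[[0.54,0,0,0.001,0],[0.58,0,0,0.0005,0],[0.62,0,0,0.0005,0],[0.66,0,0,0.0005,0],[0.7,0,0,0.0005,0],[0.74,0,0,0.0005,0],[0.78,0,0,0.001,0],[0.82,0,0,0.001,0]]], "newtons": 20}}

```text
time_s: 8.35
eef_pos: [0.5127, 0.1949, 0.2423]
tool_rot: [0.0, 0.011, 1.0, 0.0]
wrist_force: [0.1, -0.0, 0.1]
width: 0.0698
```

Request:
{"api": "arm_command", "payload": {"steps": [[[0.86,0,0,0,0],[0.9,0,0,0,0],[0.95,0,0,0,0],[1,0,0,0,0],[1,0,0,0,0]]]}}

```text
time_s: 8.85
eef_pos: [0.5126, 0.1949, 0.2423]
tool_rot: [0.0, 0.011, 1.0, 0.0]
wrist_force: [0.0, 0.1, -0.6]
width: 0.0856
```

Run:
```python
from h import *
print(read_state()["wrist_force"].round(1))
im=capture("wrist");cv2.imwrite("pics/w7.png",im[150:480,100:540,::-1])
```

```text
[ 0.   0.1 -0.6]
```

View pics/w7.png

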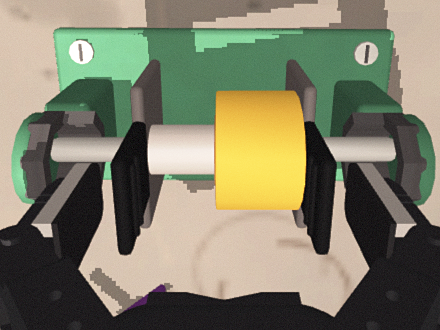

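Both pins now run into the cups and the tabs are free of the fingers. I'll retreat straight up.

Request:
{"api": "arm_command", "payload": {"steps": [[[1,0,0,-0.01,0],[1,0,0,-0.03,0],[1,0,0,-0.04,0],[1,0,0,-0.04,0],[1,-0.03,0,-0.03,0],[1,-0.04,0,0,0],[1,-0.04,0,0,0],[1,0,0,0,0]]]}}

```text
time_s: 9.7
eef_pos: [0.6256, 0.1916, 0.3923]
tool_rot: [0.001, 0.012, 1.0, -0.0]
wrist_force: [-0.9, 0.1, 0.4]
width: 0.0853
```

Run:
```python
from h import *
m=camera_model("wrist")
a=cv2.resize(capture("wrist")[:,:,::-1],(480,360))
b=cv2.resize(capture("scene")[170:290,160:410,::-1],None,fx=3,fy=2.4*1.25)[:240*2,:750]
o=np.zeros((600,800,3),np.uint8);o[:360,:480]=a
b=cv2.resize(capture("scene")[170:290,160:320,::-1],(320,240),interpolation=cv2.INTER_CUBIC)
o[360:,:320]=b;o[:240,480:]=cv2.resize(capture("top")[250:330,180:287,::-1],(320,240),interpolation=cv2.INTER_CUBIC)
cv2.imwrite("pics/f.png",o)
k=np.radians(88.7);Y=np.array([np.cos(k),np.sin(k),0])
for t in(-.069,-.034,.034,.069):print(t,(proj(m,np.array([.512,.1945,.056])+t*Y)*.75).round(0))
```

```text
-0.069 [166.  37.]
-0.034 [205.  37.]
0.034 [281.  36.]
0.069 [320.  36.]
```

View pics/f.png

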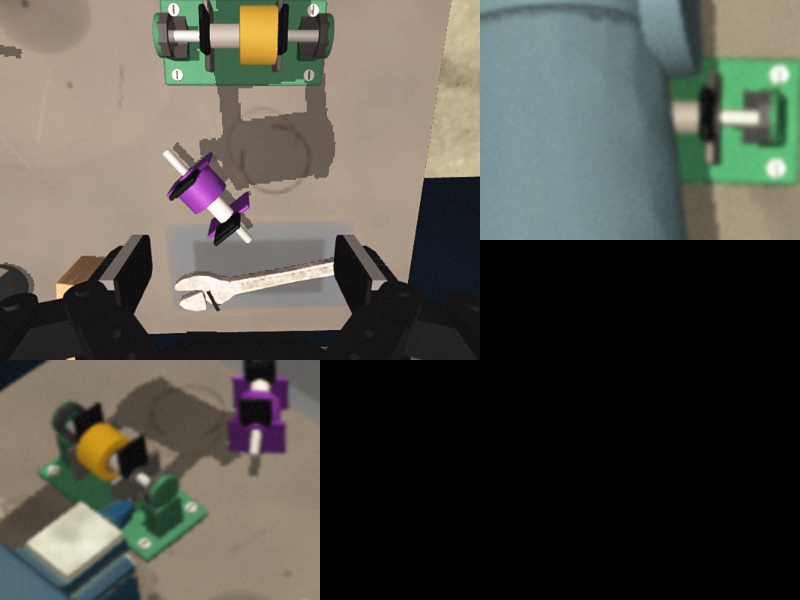

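The final views show the yellow roll level in the holder, tabs up, with its plates at columns 205 and 283 (205 and 281 predicted for seated) and both pins going into the cups. The purple roll hasn't moved. Handing in.

```bash
python3 -c "
from bench import *
print(sign_off())"
```

```text
the job is handed in; nothing more can be done
None
```

The yellow roll is in the green holder, level, with a pin in each cup and the tabs up. I squeezed it by its tabs to the stop, lowered it between the cups and opened the gripper slowly. I then backed the arm well clear and handed the job in at about 10 s of the 35 s allowed.

- **Seating:** in the last wrist picture the plates lie within about 2 pixels of where a seated roll should appear. The pin tips are hidden inside the cups, so I judged seating from the plates and the visible pin lengths.
- **Forces:** the highest wrist force I read was about 11 N, during the squeeze. After release it was near zero.
- **Other rolls:** the purple look-alike was in its place in the last pictures. I moved nothing near the white roll after picking up the yellow one, but I did not photograph it again at the end.
- **Disagreements:** the top and wrist cameras placed things about 2 mm apart, well within the clearances. In the final top view the arm hid part of the holder, so that view confirmed only one cup.

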